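# Set up a slide imager for an oblique-light run

## Robot

A 7-joint arm with a two-finger parallel gripper is mounted at the origin on the work surface. World frame = base frame: x ahead of the robot, y to its left, z up, the work surface at z = 0. Lengths are in m, angles in rad, forces in N, time in s.
With the tool pointing down it reaches from about 0.425 to 0.925 m from the base axis. Payload 6.8 kg.
Tool frame: the origin (TCP) lies midway between the tips of the shut fingers; the grasp point (between the pads) lies 19 mm behind it (bot.pinch_z is the distance from the TCP to the grasp point, in m); z points along the fingers, y is the line along which they close (so a half turn about z gives the same grasp; the last joint's range is limited). The gripper opens to 85 mm and grips with 20 to 120 N. Pads are 22 mm wide; open, the fingers measure 114 mm over their backs; the gripper's body (76 mm by 85 mm) begins 54 mm behind the grasp point. The pads swing forward as they close: fully open they stand 13 mm farther back than shut.
Start: joints at [1.035, 0.477, 0.022, 1.555, -0.011, 1.109, -0.083], TCP at [0.28, -0.614, 0.231] pointing down, gripper open.
Joint ranges: [-2.96, 2.96], [-0.34, 2.1], [-1.41, 1.46], [0.24, 2.44], [-1.37, 4.51], [0.17, 1.92], [-2.96, 2.96]. Speed limits (rad/s): [2.39, 2.39, 3.14, 3.14, 3.14, 3.14, 3.14].

## Interface

Orientations are given as a unit quaternion [w, x, y, z].
In Python, from station import bot, imaging gives the robot as it stands. The module is installed in compiled form; this text tells all that it offers.
- The arm moves only by the tool carry_out, never from a script. Its argument "targets" is a list of rows, each a list of 5 numbers: the shift along the tool's x, y, z in cm, then the turn about the tool's z in degrees, then the opening, from -1 (shut) to 1 (fully open). In form: [[x, y, z, yaw, gripper], ...]. A call has 1 to 12 rows; each row shifts and turns the commanded pose from where the row before left it, along the tool's axes as they then stand; what a row does not reach is not made up. A row lasts 1/10 s, in which the tool goes at most 50 mm and 8.59 degrees, less where a joint would pass 70% of its speed; a pose out of reach is approached as far as the arm can. A call is refused whole if a number of a shift passes 5 or a number of a turn 8.59, either way. A call with a gripper value outside its range is refused whole. The fingers move at their own pace and stop on an object; "force" is the grip in N (left out, the last holds). Time passes only in rows, so rows that do not move let the fingers close. It gives the time, the measured TCP pose, the force, the opening and the grip force at its end, in the units of the state.
- bot.get_obs(): the state, without advancing time (a new reading comes with each control period).
- imaging.read_camera(name): name is "scene" or "top"; returns the picture (400x640x3 uint8, red, green, blue); there is no depth.
- imaging.calibration(name): a dict with "fx", "fy", "cx", "cy" (pixels), "extrinsics" (4x4, takes a point from world to camera coordinates). Camera axes: x right, y up, looking along -z (the intrinsics and any distortion apply to the point x, -y, -z); pixel columns grow to the right and rows downward; lengths in m; the calibration is good to about 2 mm. A picture is of the moment at which its call begins. calibration takes no time and is no camera call.
- bot.hand_in(): hands the job in; it is judged then, once.
The state is a dict: "t": time; "q": joint angles; "joint_vel": joint speeds; "joint_torque": joint torques, N m; "eef_pos": TCP position; "tool_rot": TCP orientation; "contact_force": force on the tool from outside, world axes, zero at the start; "torque": the same for the moment, N m; "gripper_width": opening from 0.0 (shut) to 1.0 (fully open); "grasp_force": force on a finger pad.
Only numpy, scipy, OpenCV 4.12 (cv2) and the standard library are available. Lean on these libraries where they do the work, as an engineer would, in place of code of your own. Each camera call takes 0.05 s, during which the arm holds its last target. There are 200 camera calls.

## Task

Lay every chamber slide from the rubber mat flat in its own white-outlined place on the black stage of the imager (any place, either way round, square within the outline), and once they are all in, lay the aluminium retaining bar across the two notched supports over them so that it sits down in both notches, centred. Also turn the brightness sleeve until its white pointer clicks at the four-dot mark, and raise the lamp panel by its handle to 45 degrees, halfway between flat and upright, and leave it standing there. A slide or the bar that gets knocked out of place must be put right, and the culture flask, tube rack and dish behind the imager are to be left alone.

Things in the scene. Friction and masses are not known exactly. Their poses are not given: they have to be found in the camera images.
- imager: the imager, fixed: white box 300 x 300 mm, 60 mm high, flat black top. Origin under its centre at bench height; its -x side faces the robot (turned at most 0.12 rad), y to its left. In its frame the slide places lie in a row at x = -85 mm, the sleeve's axis at (55, -110) mm, the lamp panel behind the row on the +y side.
- place1 (a point): centre, on the stage surface (60 mm above the bench), of the first of the four white-outlined slide places (outline 78 x 34 mm, long side along the imager's x). Places 1 to 4 stand side by side 54 mm apart along the imager's y, 1 at its -y end. The outline is paint only; the stage is flat.
- place2 (a point): centre, on the stage surface (60 mm above the bench), of the second of the four white-outlined slide places (outline 78 x 34 mm, long side along the imager's x). Places 1 to 4 stand side by side 54 mm apart along the imager's y, 1 at its -y end. The outline is paint only; the stage is flat.
- place3 (a point): centre, on the stage surface (60 mm above the bench), of the third of the four white-outlined slide places (outline 78 x 34 mm, long side along the imager's x). Places 1 to 4 stand side by side 54 mm apart along the imager's y, 1 at its -y end. The outline is paint only; the stage is flat.
- place4 (a point): centre, on the stage surface (60 mm above the bench), of the fourth of the four white-outlined slide places (outline 78 x 34 mm, long side along the imager's x). Places 1 to 4 stand side by side 54 mm apart along the imager's y, 1 at its -y end. The outline is paint only; the stage is flat.
- support_left (a point): centre of the seat of the left bar support (+y end of the row of places, 132 mm from its middle): an aluminium block 48 mm (x) x 24 mm (y), seat 16 mm above the stage, with two cheeks 34 mm apart in x rising 14 mm above the seat to form a notch open along y.
- support_right (a point): centre of the seat of the right bar support (-y end of the row of places, 132 mm from its middle): an aluminium block 48 mm (x) x 24 mm (y), seat 16 mm above the stage, with two cheeks 34 mm apart in x rising 14 mm above the seat to form a notch open along y.
- bar: retaining bar: flat aluminium, 300 x 24 x 8 mm, with a black grip block 44 x 20 x 22 mm upright on its middle (top 30 mm above the underside), about 220 g. Origin at the centre of its underside, x along its length. Starts on the blue pad beside the imager. It belongs on the two seats, underside 76 mm above the bench, along the imager's y, middle midway between the supports, either way round.
- slide_a: a chamber slide, 70 x 26 x 12 mm, 35 g: a glass slide carrying a clear plastic well block with a white lid, a bare white label end at +x. Origin at the centre of its underside, x along its length, z up. All are alike, either way round is right; 3 or 4 are there, an absent one reads None. Starts flat on the rubber mat.
- slide_b: a chamber slide, 70 x 26 x 12 mm, 35 g: a glass slide carrying a clear plastic well block with a white lid, a bare white label end at +x. Origin at the centre of its underside, x along its length, z up. All are alike, either way round is right; 3 or 4 are there, an absent one reads None. Starts flat on the rubber mat.
- slide_c: a chamber slide, 70 x 26 x 12 mm, 35 g: a glass slide carrying a clear plastic well block with a white lid, a bare white label end at +x. Origin at the centre of its underside, x along its length, z up. All are alike, either way round is right; 3 or 4 are there, an absent one reads None. Starts flat on the rubber mat.
- slide_d: a chamber slide, 70 x 26 x 12 mm, 35 g: a glass slide carrying a clear plastic well block with a white lid, a bare white label end at +x. Origin at the centre of its underside, x along its length, z up. All are alike, either way round is right; 3 or 4 are there, an absent one reads None. Starts flat on the rubber mat.
- sleeve (a joint): turn of the brightness sleeve about its upright axis, rad, growing clockwise seen from above. Click stops at 0, 0.5, 1, 1.5, 2, marked on the silver disc at its foot by 1, 2, 3, 4, 5 dots: four dots is 1.5. At 0 the white pointer points to the imager's -x. A spring detent (about 0.1 N m) pulls it into the nearest stop. It starts at one or two dots; ends at -0.12 and 2.12.
- sleeve_grip (a point): point on the sleeve's axis 10 mm below its top, 115 mm above the bench: the height to grip. The sleeve is a black ribbed upright cylinder 38 mm across, 60 mm tall, top at 125 mm.
- lamp (a joint): angle of the lamp panel, rad: 0 lying flat, 1.57 upright; it rises from its front edge (the robot's side) about a hinge along the imager's y at the back. 45 degrees is 0.785. Stiff hinge: stays where it is left; about 5 N at the handle moves it. It starts at 0.03 to 0.25.
- lamp_handle (a point): middle of the lamp panel's handle: a steel bar 10 mm thick, 100 mm long, parallel to the imager's y, 155 mm from the hinge axis, 28 mm clear in front of the edge of the panel (white, 120 x 180 x 14 mm). Arms at its ends carry it; the middle 85 mm is free to pinch and turns in the fingers as the panel rises.
- lamp_hinge (a point): middle of the lamp panel's hinge axis, 83 mm above the bench. At angle a the handle is 155 mm x cos(a) from it towards the imager's -x and 155 mm x sin(a) above it.
- mat: black rubber mat, fixed, 200 x 210 x 3 mm, to the left or right of the imager; the slides start on it. Origin under its centre.
- pad: blue pad, fixed, 280 x 60 x 3 mm, on the other side; the bar starts on it. Origin under its centre, x along its length.
- flask: bystander: clear culture flask lying down, 110 x 75 x 34 mm, blue cap, behind the imager. Origin at the centre of its underside.
- tube_rack: bystander: grey block with four blue-capped tubes, 60 x 140 mm, 103 mm tall, behind the imager. Origin at the centre of its underside.
- dish: bystander: white closed dish, 60 mm across, 13 mm high, behind the imager. Origin at the centre of its underside.
Things that resemble listed ones, but are neither listed nor needed, are in the scene too. What is shaped like the slide_d but red is not meant. What is shaped like the slide_c but purple is not meant.

How it is judged:
By the outcome, as a careful person would: the job done as asked, in the order asked, and still so for the second after the job is handed in, with the robot touching nothing.
Of slide_a, slide_b, slide_c, slide_d only 3 to 4 are there at a start; the rules pass over those that are not, and their reading is None.
At some moment in a run one of slide_a, slide_b, slide_c, slide_d, bar may be knocked a few centimetres aside while the robot is not near it.
Once in a run the grip may slacken for a moment while it holds something.
It also fails if it takes over 210 s, if anything falls off the work surface, if the arm or the gripper's body presses on something with over 40 N, if the wrist force passes 120 N, or if a joint passes its speed limit or range.

## Working session

There is one attempt and no reset: what is moved stays moved. The work goes in short steps, Python scripts to look and compute and a tool call to move; the robot and the scene stay as the last step left them, time stands still between calls to the robot, and variables do not carry over. Pictures are saved under pics/ and viewed, at most 14 in all, crops included, and the job is handed in when it is done.

Besides the shell and the picture viewer there is one more tool, called by a JSON object that holds its "fn" and its "kwargs", one argument or row to a line. carry_out: Moves the arm, as the interface text tells. Its arguments: {"type":"object","properties":{"targets":{"type":"array"},"force":{"type":"number"}},"required":["targets"]}

```bash
mkdir -p pics
python3 - <<'E'
from station import bot, imaging
import cv2
for n in("scene","top"):
    im=imaging.read_camera(n); cv2.imwrite(f"pics/{n}0.png",cv2.resize(im[:,:,::-1],(800,500),interpolation=cv2.INTER_CUBIC)); cv2.imwrite(f"{n}_raw0.png",im[:,:,::-1])
    c=imaging.calibration(n);print(n,{k:(v if k!="extrinsics" else v.round(4).tolist()) for k,v in c.items()})
o=bot.get_obs();print(o)
E
```

```text
scene {'fx': 414.8751367269568, 'fy': 414.8751367269568, 'cx': 316.2592467443856, 'cy': 202.72096067393375, 'extrinsics': [[-0.7829, 0.6219, -0.0171, 0.4786], [-0.4662, -0.5683, 0.678, 0.1762], [0.4119, 0.5388, 0.7349, -1.3783], [0.0, 0.0, 0.0, 1.0]]}
top {'fx': 415.65231602841885, 'fy': 415.65231602841885, 'cx': 317.69662018005255, 'cy': 196.39474753138447, 'extrinsics': [[-0.0258, -0.9995, -0.0153, -0.0463], [0.985, -0.0281, 0.1702, -0.5744], [-0.1705, -0.0107, 0.9853, -1.1444], [0.0, 0.0, 0.0, 1.0]]}
{'t': 0.1, 'q': array([ 1.03489267,  0.47773685,  0.02234186,  1.55634151, -0.01149748,
        1.10935246, -0.08311142]), 'joint_vel': array([-4.77702391e-04,  1.26247336e-03, -2.22737125e-03, -3.18023483e-03,
       -1.98076430e-03,  4.98698892e-05,  1.01708155e-03]), 'joint_torque': array([ 5.13493156e-03, -5.97757316e+01,  1.61389802e+00, -2.81951880e+01,
        1.28333573e-02,  5.04910131e-03, -8.71995383e-07]), 'eef_pos': array([ 0.27980112, -0.61367546,  0.23041461]), 'tool_rot': array([-8.19674697e-04,  9.77208621e-01,  2.12279487e-01, -2.43195564e-04]), 'contact_force': array([-0.06112887,  0.05454717, -0.91848019]), 'torque': array([-0.00564672,  0.00699262,  0.01315004]), 'grasp_force': 0.0, 'gripper_width': 0.9980356884980947}
```

View pics/top0.png

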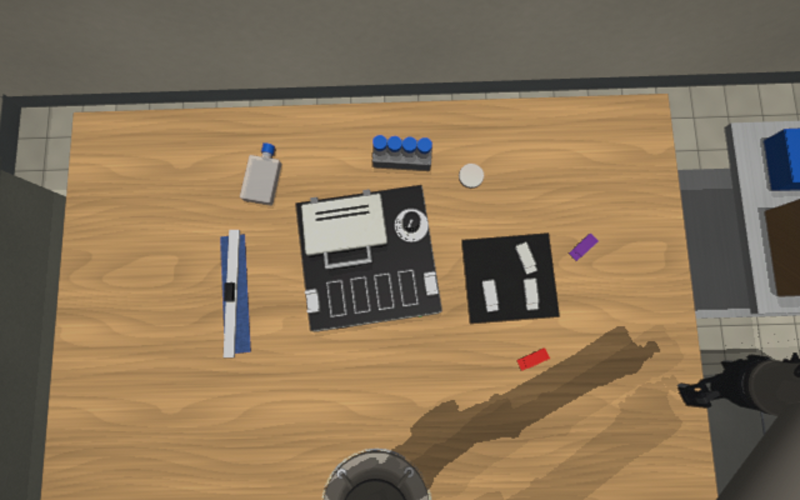

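View pics/scene0.png

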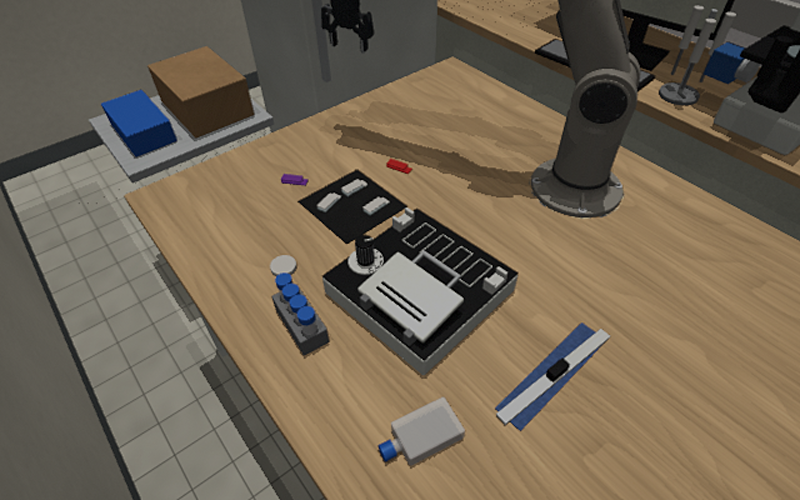

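The top view shows three white slides on the mat at (490,296), (531,294) and (527,257). The look-alikes are red at (533,359) and purple at (584,247), both off the mat, so I leave those out. The imager is at about (370,260), the sleeve at (411,224), and the bar at (231,293). Next I take a close crop.

```bash
cat > h.py <<'E'
import numpy as np, cv2
from station import bot, imaging
C={n:imaging.calibration(n) for n in("scene","top")}
def ray(n,u,v):
    c=C[n];E=np.array(c["extrinsics"]);R,t=E[:3,:3],E[:3,3]
    d=np.array([(u-c["cx"])/c["fx"],-(v-c["cy"])/c["fy"],-1.])
    return -R.T@t,R.T@d
def at(n,u,v,z):
    o,d=ray(n,u,v);return (o+d*(z-o[2])/d[2])
def proj(n,p):
    c=C[n];E=np.array(c["extrinsics"]);q=E[:3,:3]@np.array(p)+E[:3,3]
    return np.array([c["cx"]+c["fx"]*q[0]/-q[2],c["cy"]+c["fy"]*-q[1]/-q[2]])
def crop(im,x,y,w,h,s,f):
    cv2.imwrite(f,cv2.resize(im[y:y+h,x:x+w,::-1],None,fx=s,fy=s,interpolation=cv2.INTER_CUBIC))
def slides(im,z=0.015,box=None):
    "white blobs on the mat region -> centre, yaw"
    x0,y0,x1,y1=box
    g=im[y0:y1,x0:x1].min(2);m=(g>120).astype('uint8')
    out=[]
    for c in cv2.findContours(m,cv2.RETR_EXTERNAL,cv2.CHAIN_APPROX_NONE)[0]:
        if cv2.contourArea(c)<60: continue
        P=np.array([at("top",x0+a[0][0],y0+a[0][1],z)[:2] for a in c],'float32')
        (cx,cy),(w,h),an=cv2.minAreaRect(P*1000)
        if w<h: w,h,an=h,w,an+90
        out.append((round(cx,1),round(cy,1),round(w,1),round(h,1),round((an+90)%180-90,1)))
    return out
E
python3 - <<'E'
from h import *
im=cv2.imread("top_raw0.png")[:,:,::-1]
crop(im,232,144,220,124,3.6,"pics/c1.png")
crop(im,170,175,60,120,5,"pics/c2.png")
print(slides(im,0.015,(370,188,447,260)))
s=cv2.imread("scene_raw0.png")[:,:,::-1]
crop(s,255,160,165,140,4.2,"pics/c3.png")
print(slides(im,0.011,(172,180,204,290)))
E
```

```text
[(456.2, -274.0, 69.7, 27.3, 6.2), (456.9, -368.6, 70.0, 28.0, 2.1), (541.6, -363.1, 70.3, 27.5, 18.6)]
[(481.8, 331.9, 299.2, 25.0, -0.8)]
```

View pics/c1.png

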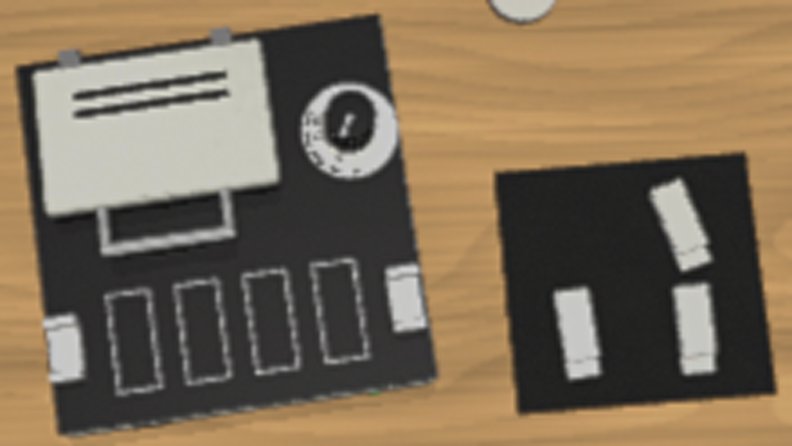

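View pics/c3.png

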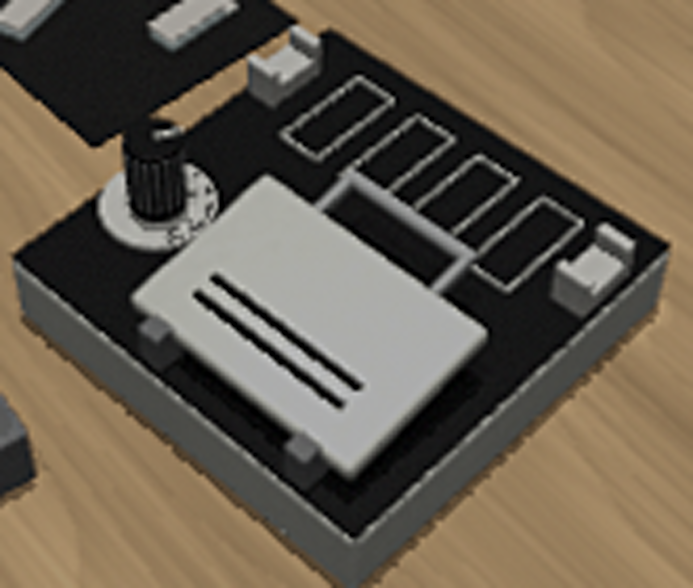

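```bash
cat >> h.py <<'E'
def fit():
    from scipy.optimize import least_squares
    k=lambda u,v:(232+u/3.6-.36,144+v/3.6-.36)
    ob=[(k(18,66),(150,150)),(k(378,15),(150,-150)),(k(437,380),(-150,-150)),(k(62,433),(-150,150)),
        (k(134,342),(-85,81)),(k(203,331),(-85,27)),(k(271,321),(-85,-27)),(k(340,311),(-85,-81))]
    W=np.array([at("top",*u,0.06)[:2] for u,_ in ob]);L=np.array([l for _,l in ob])/1000
    def r(p):
        c,s=np.cos(p[2]),np.sin(p[2]);return (L@np.array([[c,s],[-s,c]])+p[:2]-W).ravel()
    s=least_squares(r,[.55,0,0]);return s.x,r(s.x).reshape(-1,2)*1000
E
python3 - <<'E'
from h import *
p,r=fit();print(p,r.round(1).tolist())
c,s=np.cos(p[2]),np.sin(p[2])
def w(x,y,z): return np.array([p[0]+(c*x-s*y)/1000,p[1]+(s*x+c*y)/1000,z])
for n,y in zip("1234",(-81,-27,27,81)): print("place",n,w(-85,y,.06).round(4), np.hypot(*w(-85,y,0)[:2]).round(3))
print("sup L,R",w(-85,132,.076).round(4),w(-85,-132,.076).round(4))
k=lambda u,v:(232+u/3.6-.36,144+v/3.6-.36)
print("sleeve top",w(55,-110,.125).round(4),"pix top obs",at("top",*k(350,115),.125).round(4), (np.array(proj("top",w(55,-110,.125)))-[232,144])*3.6, (np.array(proj("top",w(55,-110,.06)))-[232,144])*3.6,(np.array(proj("scene",w(55,-110,.125)))-[255,160])*4.2)
# handle: two-view triangulation of its ends
k3=lambda u,v:(255+u/4.2-.38,160+v/4.2-.38)
def tri(a,b):
    o1,d1=ray("top",*a);o2,d2=ray("scene",*b)
    A=np.c_[d1,-d2];t=np.linalg.lstsq(A,o2-o1,rcond=None)[0];P,Q=o1+d1*t[0],o2+d2*t[1];return (P+Q)/2,np.linalg.norm(P-Q)
for a,b in (((108,248),(468,248)),((229,236),(352,180))):
    P,e=tri(k(*a),k3(*b));d=(P[:2]-p[:2]);print("handle end",P.round(4),e.round(4),"imager frame",(c*d[0]+s*d[1]).round(4),(-s*d[0]+c*d[1]).round(4))
E
```

```text
[0.54928844 0.00701578 0.117793  ] [[1.9, 3.7], [3.5, -3.7], [-1.4, -3.2], [-3.8, 4.6], [0.5, -0.3], [-0.3, -0.1], [-0.3, -0.6], [-0.2, -0.4]]
place 1 [ 0.4744 -0.0834  0.06  ] 0.482
place 2 [ 0.4681 -0.0298  0.06  ] 0.469
place 3 [0.4617 0.0238 0.06  ] 0.462
place 4 [0.4554 0.0775 0.06  ] 0.462
sup L,R [0.4494 0.1281 0.076 ] [ 0.4804 -0.1341  0.076 ]
sleeve top [ 0.6168 -0.0958  0.125 ] pix top obs [ 0.616  -0.0944  0.125 ] [350.44950682 112.59313675] [349.44632747 130.60289156] [151.22039028 134.7764548 ]
handle end [0.5217 0.0895 0.1154] 0.0004 imager frame -0.0177 0.0851
handle end [ 0.5311 -0.0019  0.1044] 0.004 imager frame -0.0191 -0.0067
```

View pics/c2.png

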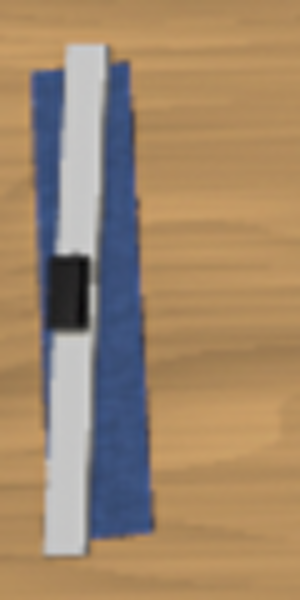

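```bash
cat >> h.py <<'E'
def go(x,y,z,psi):
    "turn first (deg), then total tool-frame shift (cm)"
    o=bot.get_obs();w,a,b,c=o["tool_rot"]
    R=np.array([1-2*(b*b+c*c),2*(a*b+w*c)]);ps=np.degrees(np.arctan2(R[1],R[0]))
    turn=-((psi-ps+180)%360-180);t=np.radians(psi)
    d=(np.array([x,y,z])-o["eef_pos"])*100
    print("t%.1f now"%o["t"],o["eef_pos"].round(4),"psi %.1f"%ps,"| turn %.1f"%turn,"shift x %.2f y %.2f z %.2f"%(d[0]*np.cos(t)+d[1]*np.sin(t),d[0]*np.sin(t)-d[1]*np.cos(t),-d[2]),"w%.2f"%o["gripper_width"],"q7 %.2f"%o["q"][6])
E
python3 -c "
from h import *
go(.6165,-.0952,.23,110)"
```

```text
t0.1 now [ 0.2798 -0.6137  0.2304] psi 24.5 | turn -85.5 shift x 37.20 y 49.37 z 0.04 w1.00 q7 -0.08
```

{"fn": "carry_out", "kwargs": {
  "targets": [
    [0,0,0,-8.55,1],
    [0,0,0,-8.55,1],
    [0,0,0,-8.55,1],
    [0,0,0,-8.55,1],
    [0,0,0,-8.55,1],
    [0,0,0,-8.55,1],
    [0,0,0,-8.55,1],
    [0,0,0,-8.55,1],
    [0,0,0,-8.55,1],
    [0,0,0,-8.55,1],
    [0,0,0,0,1]
  ]
}}

```text
t: 1.2
eef_pos: [0.2797, -0.614, 0.2307]
tool_rot: [-0.0, 0.573, 0.82, 0.0]
contact_force: [-0.2, 0.3, -0.2]
gripper_width: 0.997
grasp_force: 0.0
```

```bash
python3 -c "
from h import *
go(.6165,-.0952,.23,110)"
```

```text
t1.2 now [ 0.2797 -0.614   0.2307] psi 110.1 | turn 0.1 shift x 37.23 y 49.39 z 0.07 w1.00 q7 1.28
```

{"fn": "carry_out", "kwargs": {
  "targets": [
    [2.8,3.7,0,0,1],
    [2.8,3.7,0,0,1],
    [2.8,3.7,0,0,1],
    [2.8,3.7,0,0,1],
    [2.8,3.7,0,0,1],
    [2.8,3.7,0,0,1],
    [2.8,3.7,0,0,1],
    [2.8,3.7,0,0,1],
    [2.8,3.7,0,0,1],
    [2.8,3.7,0,0,1],
    [2.8,3.7,0,0,1],
    [2.8,3.7,0,0,1]
  ]
}}

```text
t: 2.4
eef_pos: [0.5829, -0.145, 0.2312]
tool_rot: [-0.0, 0.576, 0.818, -0.0]
contact_force: [0.1, -0.3, -0.2]
gripper_width: 0.999
grasp_force: 0.0
```

{"fn": "carry_out", "kwargs": {
  "targets": [
    [1.8,2.5,0,0,0.5],
    [1.8,2.5,0,0,0.5],
    [0,0,0,0,0.5],
    [0,0,0,0,0.5]
  ]
}}

```text
t: 2.8
eef_pos: [0.6169, -0.0949, 0.2309]
tool_rot: [-0.0, 0.574, 0.819, -0.0]
contact_force: [-0.0, -0.2, -0.3]
gripper_width: 0.75
grasp_force: 0.0
```

```bash
python3 -c "
from h import *
go(.6165,-.0952,.096,110)
s=imaging.read_camera('scene');crop(s,235,80,200,150,4,'pics/c4.png')"
```

```text
t2.8 now [ 0.6169 -0.0949  0.2309] psi 109.9 | turn -0.1 shift x -0.01 y -0.04 z 13.49 w0.75 q7 0.21
```

View pics/c4.png

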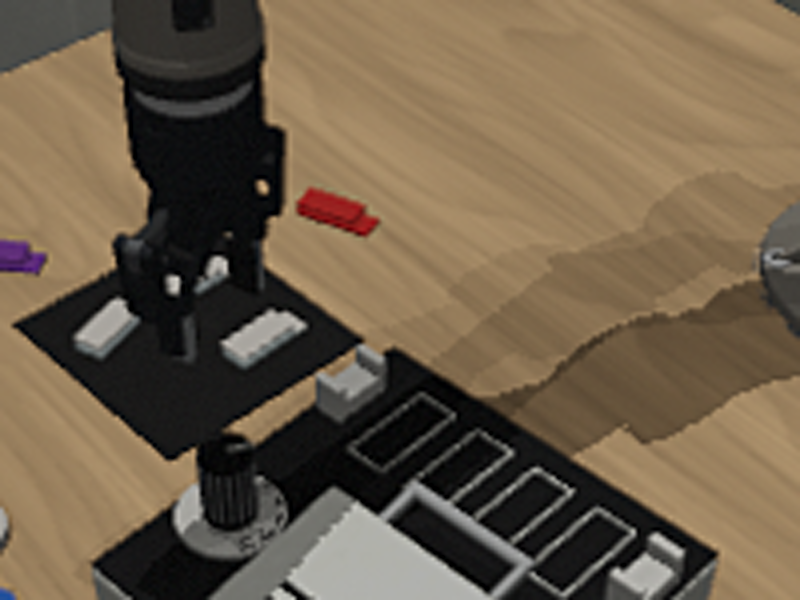

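{"fn": "carry_out", "kwargs": {
  "targets": [
    [0,0,4.5,0,0.5],
    [0,0,4.5,0,0.5],
    [0,0,3,0,0.5],
    [0,0,1.5,0,0.5],
    [0,0,0,0,-1],
    [0,0,0,0,-1],
    [0,0,0,0,-1],
    [0,0,0,0,-1],
    [0,0,0,0,-1],
    [0,0,0,0,-1]
  ],
  "force": 40
}}

```text
t: 3.85
eef_pos: [0.6176, -0.0963, 0.0976]
tool_rot: [0.001, 0.574, 0.819, 0.0]
contact_force: [-0.8, -1.8, 4.6]
gripper_width: 0.43
grasp_force: 42.4
```

{"fn": "carry_out", "kwargs": {
  "targets": [
    [0,0,0,5.8,-1],
    [0,0,0,5.8,-1],
    [0,0,0,5.8,-1],
    [0,0,0,5.8,-1],
    [0,0,0,5.8,-1],
    [0,0,0,5.8,-1],
    [0,0,0,5.8,-1],
    [0,0,0,5.8,-1],
    [0,0,0,5.8,-1],
    [0,0,0,5.8,-1],
    [0,0,0,0,-1],
    [0,0,0,0,-1]
  ]
}}

```text
t: 5.05
eef_pos: [0.617, -0.0962, 0.0975]
tool_rot: [0.001, 0.899, 0.438, -0.0]
contact_force: [-2.3, -2.8, 5.6]
gripper_width: 0.433
grasp_force: 42.9
```

{"fn": "carry_out", "kwargs": {
  "targets": [
    [0,0,0,0,0.5],
    [0,0,0,0,0.5],
    [0,0,0,0,0.5],
    [0,0,-4,0,0.5],
    [0,0,-5,0,0.5],
    [0,0,-4.5,0,0.5],
    [-5,0,0,0,0.5],
    [-5,0,0,0,0.5],
    [-5,0,0,0,0.5],
    [0,0,0,0,0.5]
  ]
}}

```text
t: 6.05
eef_pos: [0.5198, -0.2213, 0.2313]
tool_rot: [0.001, 0.901, 0.434, -0.002]
contact_force: [-0.3, -0.0, 0.2]
gripper_width: 0.749
grasp_force: 0.0
```

Run:
```python
from h import *
go(.5264,.0438,.23,96.75)
s=imaging.read_camera('scene');t=imaging.read_camera("top")
a=cv2.resize(t[150:200,300:350],None,fx=8,fy=8,interpolation=cv2.INTER_CUBIC)
b=cv2.resize(s[175:225,275:325],None,fx=8,fy=8,interpolation=cv2.INTER_CUBIC)
cv2.imwrite("pics/c5.png",np.hstack([a,b])[:,:,::-1])
```

```text
t6.0 now [ 0.5198 -0.2213  0.2313] psi 51.4 | turn -45.4 shift x 26.25 y 3.78 z 0.13 w0.75 q7 -0.45
```

View pics/c5.png

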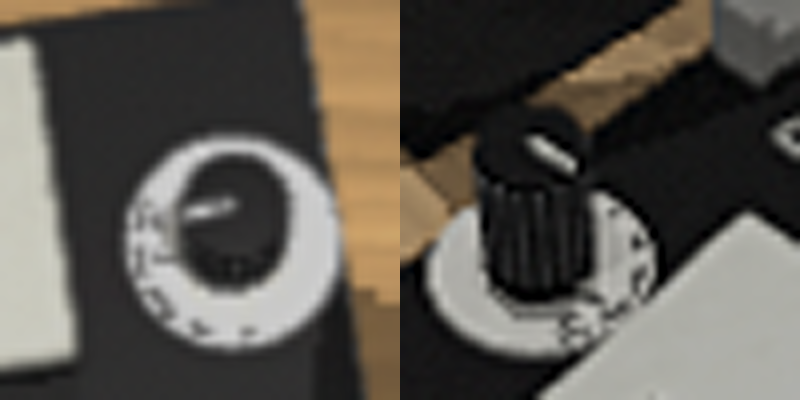

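Sleeve is now at about 1.46–1.5 rad: the pointer points left, at the four-dot group. Next is the lamp handle.

{"fn": "carry_out", "kwargs": {
  "targets": [
    [0,0,0,-8.1,-0.4],
    [0,0,0,-8.1,-0.4],
    [0,0,0,-8.1,-0.4],
    [0,0,0,-8.1,-0.4],
    [0,0,0,-8.1,-0.4],
    [0,0,0,-5,-0.4],
    [4.4,0.6,0,0,-0.4],
    [4.4,0.6,0,0,-0.4],
    [4.4,0.6,0,0,-0.4],
    [4.4,0.6,0,0,-0.4],
    [4.4,0.6,0,0,-0.4],
    [4.4,0.6,0,0,-0.4]
  ]
}}

```text
t: 7.35
eef_pos: [0.5258, 0.0567, 0.2315]
tool_rot: [-0.0, 0.658, 0.753, 0.001]
contact_force: [1.0, -0.3, 0.0]
gripper_width: 0.301
grasp_force: 0.0
```

Run:
```python
from h import *
go(.5256,.0437,.096,96.75)
s=imaging.read_camera('scene')
crop(s,270,110,150,130,4.5,"pics/c6.png")
```

```text
t7.3 now [0.5258 0.0567 0.2315] psi 97.7 | turn 0.9 shift x -1.29 y -0.17 z 13.55 w0.30 q7 -0.23
```

View pics/c6.png

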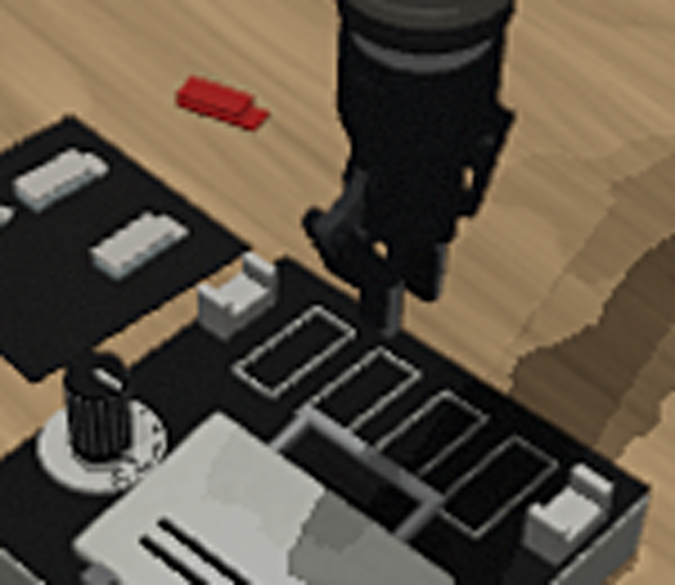

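{"fn": "carry_out", "kwargs": {
  "targets": [
    [-1.2,-0.2,0,0.9,-0.4],
    [0,0,4,0,-0.4],
    [0,0,4,0,-0.4],
    [0,0,2.5,0,-0.4],
    [0,0,1,0,-0.4],
    [0,0,1,0,-0.4],
    [0,0,1,0,-0.4],
    [0,0,0,0,-0.4]
  ]
}}

```text
t: 8.2
eef_pos: [0.5253, 0.0405, 0.0959]
tool_rot: [-0.0, 0.665, 0.747, -0.0]
contact_force: [-0.6, -0.9, 0.4]
gripper_width: 0.299
grasp_force: 0.0
```

{"fn": "carry_out", "kwargs": {
  "targets": [
    [0,0,0,0,-1],
    [0,0,0,0,-1],
    [0,0,0,0,-1],
    [0,0,0,0,-1],
    [0,0,0,0,-1]
  ],
  "force": 25
}}

```text
t: 8.7
eef_pos: [0.5273, 0.0408, 0.0974]
tool_rot: [0.001, 0.665, 0.747, 0.002]
contact_force: [5.1, 0.2, -2.1]
gripper_width: 0.104
grasp_force: 25.5
```

Run:
```python
from h import *
go(.5256,.0437,.096,96.75)
```

```text
t8.7 now [0.5273 0.0408 0.0974] psi 96.6 | turn -0.1 shift x 0.31 y -0.14 z 0.14 w0.10 q7 -0.32
```

{"fn": "carry_out", "kwargs": {
  "targets": [
    [0,0.19,-0.92,0,-1],
    [0,0.25,-0.92,0,-1],
    [0,0.3,-0.89,0,-1],
    [0,0.36,-0.88,0,-1],
    [0,0.41,-0.85,0,-1],
    [0,0.46,-0.82,0,-1],
    [0,0.51,-0.8,0,-1],
    [0,0.56,-0.76,0,-1],
    [0,0.6,-0.73,0,-1],
    [0,0.65,-0.69,0,-1],
    [0,0,0,0,-1]
  ]
}}

```text
t: 9.8
eef_pos: [0.5655, 0.0453, 0.18]
tool_rot: [-0.002, 0.665, 0.747, -0.003]
contact_force: [-13.9, -0.5, 14.1]
gripper_width: 0.101
grasp_force: 27.5
```

Run:
```python
from h import *
go(.5256,.0437,.096,96.75)
s=imaging.read_camera('scene');t=imaging.read_camera("top")
crop(s,250,110,180,150,4,"pics/c7.png")
print(bot.get_obs()["contact_force"])
for a in (.7,.785,.87):
    p=(.54928844,.00701578,.117793);c,sn=np.cos(p[2]),np.sin(p[2])
    for y in (-11,89):
        x=134.5-155*np.cos(a);w=(p[0]+(c*x-sn*y)/1000,p[1]+(sn*x+c*y)/1000,.083+.155*np.sin(a))
        print(a,y,((proj("scene",w)-[250,110])*4).round(),proj("top",w).round(1))
```

```text
t9.8 now [0.5655 0.0453 0.18  ] psi 96.6 | turn -0.1 shift x 0.31 y -3.98 z 8.40 w0.10 q7 -0.25
[-12.74580994  -1.30503114  11.2465253 ]
0.7 -11 [316. 310.] [293.5 190.6]
0.7 89 [440. 395.] [254.7 196.2]
0.785 -11 [305. 306.] [292.8 186.5]
0.785 89 [431. 392.] [253.6 192.2]
0.87 -11 [294. 304.] [292.  182.1]
0.87 89 [421. 390.] [252.6 187.8]
```

View pics/c7.png

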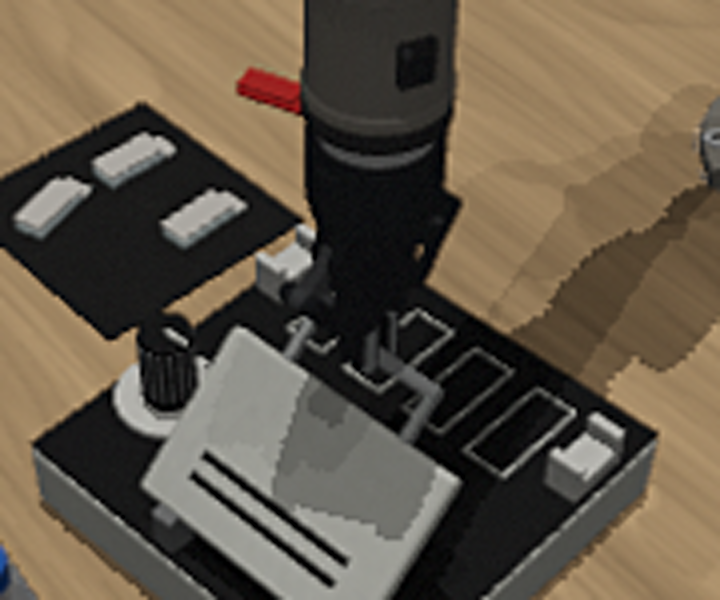

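{"fn": "carry_out", "kwargs": {
  "targets": [
    [0,0,-0.3,0,-1],
    [0,0.1,-0.3,0,-1],
    [0,0.1,-0.1,0,-1],
    [0,0,0,0,-1],
    [0,0,0,0,-1]
  ]
}}

```text
t: 10.4
eef_pos: [0.5707, 0.0459, 0.1862]
tool_rot: [0.0, 0.665, 0.747, 0.001]
contact_force: [2.7, 2.9, -6.0]
gripper_width: 0.103
grasp_force: 24.7
```

Run:
```python
from h import *
go(.5273,.0408,.0974,96.75)
print(bot.get_obs()["contact_force"])
```

```text
t10.4 now [0.5707 0.0459 0.1862] psi 96.6 | turn -0.1 shift x 0.00 y -4.37 z 8.88 w0.10 q7 -0.25
[ 2.72654764  2.87217761 -6.00849428]
```

{"fn": "carry_out", "kwargs": {
  "targets": [
    [0,0,0,0,-0.45],
    [0,0,0,0,-0.45],
    [0,0,0,0,-0.45],
    [0,0,-1,0,-0.45],
    [0,0,-3,0,-0.45],
    [0,0,-4,0,-0.45],
    [0,-5,0,0,0.2],
    [0,-5,0,0,0.2],
    [-5,0,0,0,0.2],
    [-5,0,0,0,0.2],
    [-5,0,0,0,0.2],
    [-5,0,0,0,0.2]
  ]
}}

```text
t: 11.6
eef_pos: [0.4937, -0.1665, 0.2674]
tool_rot: [0.001, 0.665, 0.747, 0.0]
contact_force: [1.9, 0.1, -0.5]
gripper_width: 0.604
grasp_force: 0.0
```

Run:
```python
from h import *
s=imaging.read_camera('scene');t=imaging.read_camera("top")
crop(s,250,110,180,150,4,"pics/c8.png")
cv2.imwrite("top8.png",t[:,:,::-1]);print(slides(t,0.015,(370,188,447,260)),slides(t,0.011,(172,180,204,290)))
go(.4562,-.274,.1,6.2)
```

```text
[(456.9, -368.8, 70.0, 28.3, 2.1), (531.1, -356.1, 54.0, 47.7, 15.2)] [(481.8, 331.3, 299.2, 26.0, -1.0)]
t11.7 now [ 0.4931 -0.1727  0.2667] psi 96.0 | turn 89.8 shift x -4.77 y 9.67 z 16.67 w0.60 q7 0.25
```

View pics/c8.png

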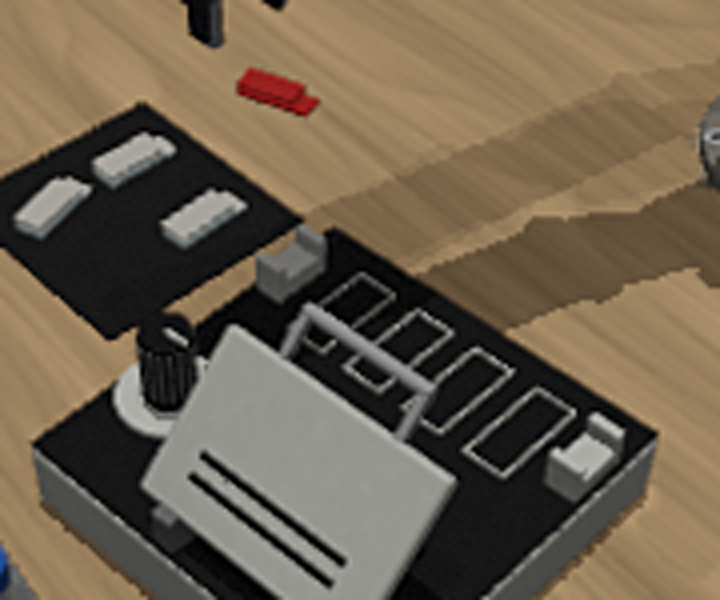

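{"fn": "carry_out", "kwargs": {
  "targets": [
    [0,0,0,8.5,0.1],
    [0,0,0,8.5,0.1],
    [0,0,0,8.5,0.1],
    [0,0,0,8.5,0.1],
    [0,0,0,8.5,0.1],
    [0,0,0,8.5,0.1],
    [0,0,0,8.5,0.1],
    [0,0,0,8.5,0.1],
    [0,0,0,8.5,0.1],
    [0,0,0,8.5,0.1],
    [0,0,0,4.8,0.1]
  ]
}}

```text
t: 12.8
eef_pos: [0.4938, -0.1639, 0.2668]
tool_rot: [-0.0, 0.998, 0.057, 0.0]
contact_force: [-0.3, 0.2, -0.6]
gripper_width: 0.553
grasp_force: 0.0
```

{"fn": "carry_out", "kwargs": {
  "targets": [
    [-1.6,3.2,3,0,0.1],
    [-1.6,3.2,3,0,0.1],
    [-1.6,3.2,3,0,0.1],
    [0,0,4,0,0.1],
    [0,0,4,0,0.1],
    [0,0,4,0,0.1],
    [0,0,0,0,0.1]
  ]
}}

```text
t: 13.5
eef_pos: [0.4544, -0.2635, 0.0522]
tool_rot: [-0.002, 0.998, 0.06, -0.004]
contact_force: [-0.6, 0.7, -0.0]
gripper_width: 0.552
grasp_force: 0.0
```

Run:
```python
from h import *
go(.4562,-.274,.004,6.2)
```

```text
t13.5 now [ 0.4544 -0.2635  0.0522] psi 6.8 | turn 0.6 shift x 0.07 y 1.07 z 4.82 w0.55 q7 -1.09
```

{"fn": "carry_out", "kwargs": {
  "targets": [
    [0,1,1.5,0.6,0.1],
    [0,0,1.5,0,0.1],
    [0,0,0,0,0.1],
    [0,0,0,0,0.1]
  ]
}}

```text
t: 13.9
eef_pos: [0.4597, -0.2756, 0.0278]
tool_rot: [0.0, 0.999, 0.054, 0.001]
contact_force: [-0.1, -0.3, -0.2]
gripper_width: 0.555
grasp_force: 0.0
```

Run:
```python
from h import *
go(.4562,-.274,.004,6.2)
```

```text
t13.9 now [ 0.4597 -0.2756  0.0278] psi 6.2 | turn 0.0 shift x -0.33 y -0.19 z 2.38 w0.55 q7 -1.09
```

{"fn": "carry_out", "kwargs": {
  "targets": [
    [-0.3,-0.2,1.2,0,0.1],
    [0,0,1.2,0,0.1],
    [0,0,0,0,0.1],
    [0,0,0,0,-1],
    [0,0,0,0,-1],
    [0,0,0,0,-1],
    [0,0,0,0,-1],
    [0,0,0,0,-1],
    [0,0,0,0,-1]
  ],
  "force": 30
}}

```text
t: 14.8
eef_pos: [0.4563, -0.2744, 0.003]
tool_rot: [0.001, 0.999, 0.054, 0.001]
contact_force: [-1.0, 0.4, 10.6]
gripper_width: 0.299
grasp_force: 35.3
```

{"fn": "carry_out", "kwargs": {
  "targets": [
    [0,0,-1,0,-1],
    [0,0,-3,0,-1],
    [0,0,-4,0,-1],
    [0,0,-4,0,-1],
    [0,0,0,0,-1],
    [0,0,0,0,-1]
  ]
}}

```text
t: 15.4
eef_pos: [0.4556, -0.274, 0.1229]
tool_rot: [0.0, 0.999, 0.054, 0.001]
contact_force: [-0.9, 0.0, -0.4]
gripper_width: 0.296
grasp_force: 29.9
```

Run:
```python
from h import *
go(.4744,-.0834,.12,6.75)
```

```text
t15.4 now [ 0.4556 -0.274   0.1229] psi 6.2 | turn -0.5 shift x 4.10 y -18.70 z 0.29 w0.30 q7 -1.07
```

{"fn": "carry_out", "kwargs": {
  "targets": [
    [0.8,-3.7,-2,-0.5,-1],
    [0.8,-3.7,0,0,-1],
    [0.8,-3.7,0,0,-1],
    [0.8,-3.7,0,0,-1],
    [0.9,-3.9,0,0,-1],
    [0,0,2,0,-1],
    [0,0,2,0,-1],
    [0,0,1,0,-1],
    [0,0,0,0,-1],
    [0,0,0,0,-1],
    [0,0,0,0,-1]
  ]
}}

```text
t: 16.5
eef_pos: [0.475, -0.0837, 0.0924]
tool_rot: [0.0, 0.998, 0.058, 0.0]
contact_force: [-0.7, 0.1, 0.4]
gripper_width: 0.296
grasp_force: 29.9
```

Run:
```python
from h import *
go(.4744,-.0834,.061,6.75)
t=imaging.read_camera('top');crop(t,230,205,220,60,3.6,"pics/c9.png")
print(slides(t,0.015,(370,188,447,260)))
```

```text
t16.5 now [ 0.475  -0.0837  0.0924] psi 6.7 | turn -0.1 shift x -0.06 y -0.03 z 3.14 w0.30 q7 -1.49
[(456.9, -368.8, 70.0, 28.3, 2.1), (541.7, -363.2, 70.3, 27.7, 18.6)]
```

{"fn": "carry_out", "kwargs": {
  "targets": [
    [-0.1,0,1.5,0,-1],
    [0,0,1,0,-1],
    [0,0,0.5,0,-1],
    [0,0,0.1,0,-1],
    [0,0,0,0,-1],
    [0,0,0,0,-0.05],
    [0,0,0,0,-0.05],
    [0,0,0,0,-0.05],
    [0,0,-2,0,-0.05],
    [0,0,-4,0,-0.05],
    [0,0,-4,0,-0.05]
  ]
}}

```text
t: 17.65
eef_pos: [0.4729, -0.0834, 0.1618]
tool_rot: [-0.0, 0.998, 0.059, -0.001]
contact_force: [1.6, 0.3, 0.9]
gripper_width: 0.476
grasp_force: 0.0
```

{"fn": "carry_out", "kwargs": {
  "targets": [
    [0,4.5,0,0,0.1],
    [0,4.5,0,0,0.1],
    [0,4.5,0,0,0.1],
    [0,4.5,0,0,0.1],
    [0,4.5,0,0,0.1],
    [0,4.5,0,4,0.1],
    [0,0,0,0,0.1],
    [0,0,0,0,0.1]
  ]
}}

```text
t: 18.45
eef_pos: [0.5046, -0.3526, 0.1606]
tool_rot: [-0.0, 1.0, 0.023, -0.0]
contact_force: [-1.2, 0.4, -0.4]
gripper_width: 0.546
grasp_force: 0.0
```

```bash
cat >> h.py <<'E'
def onstage(t,z=.072):
    P=(.54928844,.00701578,.117793);c,s=np.cos(P[2]),np.sin(P[2])
    for r in slides(t,z,(250,205,340,262)):
        if 50<r[2]<80 and r[3]<40:
            d=np.array(r[:2])-np.array(P[:2])*1000
            print("stage blob imager xy",(c*d[0]+s*d[1]).round(1),(-s*d[0]+c*d[1]).round(1),"size",r[2:4],"yaw rel",round(r[4]-6.75,1))
E
python3 - <<'E'
from h import *
t=imaging.read_camera('top');cv2.imwrite("t9.png",t[:,:,::-1])
print(slides(t,0.015,(370,188,447,260)));onstage(t)
go(.4569,-.3687,.03,2.1)
E
```

```text
[(456.8, -368.6, 69.8, 27.6, 1.8)]
stage blob imager xy -85.7 -80.0 size (77.2, 33.5) yaw rel -0.7
t18.5 now [ 0.505  -0.3509  0.1606] psi 2.7 | turn 0.6 shift x -4.88 y 1.60 z 13.06 w0.55 q7 -1.03
```

{"fn": "carry_out", "kwargs": {
  "targets": [
    [-2.4,0.8,3.5,0.6,0.1],
    [-2.4,0.8,3.5,0,0.1],
    [0,0,3.5,0,0.1],
    [0,0,2.5,0,0.1],
    [0,0,0,0,0.1],
    [0,0,0,0,0.1],
    [0,0,0,0,0.1]
  ]
}}

```text
t: 19.2
eef_pos: [0.4594, -0.3695, 0.0327]
tool_rot: [0.001, 1.0, 0.019, 0.001]
contact_force: [0.1, 0.2, -0.4]
gripper_width: 0.552
grasp_force: 0.0
```

Run:
```python
from h import *
go(.4569,-.3687,.004,2.1)
```

```text
t19.2 now [ 0.4594 -0.3695  0.0327] psi 2.2 | turn 0.1 shift x -0.24 y -0.09 z 2.87 w0.55 q7 -0.97
```

{"fn": "carry_out", "kwargs": {
  "targets": [
    [-0.2,-0.1,1.5,0,0.1],
    [0,0,1.3,0,0.1],
    [0,0,0.1,0,0.1],
    [0,0,0,0,-1],
    [0,0,0,0,-1],
    [0,0,0,0,-1],
    [0,0,0,0,-1],
    [0,0,0,0,-1],
    [0,0,0,0,-1]
  ],
  "force": 30
}}

```text
t: 20.1
eef_pos: [0.4568, -0.3693, 0.0031]
tool_rot: [0.001, 1.0, 0.018, 0.001]
contact_force: [0.0, 0.2, 6.0]
gripper_width: 0.295
grasp_force: 32.7
```

{"fn": "carry_out", "kwargs": {
  "targets": [
    [0,0,-1,0,-1],
    [0,0,-3,0,-1],
    [0,0,-5,0,-1],
    [0,0,-5,0,-1],
    [0,0,0,0,-1],
    [0,0,0,0,-1]
  ]
}}

```text
t: 20.7
eef_pos: [0.4564, -0.3692, 0.1439]
tool_rot: [0.001, 1.0, 0.018, 0.001]
contact_force: [-0.7, 0.1, -0.9]
gripper_width: 0.296
grasp_force: 29.7
```

Run:
```python
from h import *
go(.4617,.0238,.12,6.75)
```

```text
t20.7 now [ 0.4564 -0.3692  0.1439] psi 2.1 | turn -4.7 shift x 5.14 y -38.97 z 2.39 w0.30 q7 -0.97
```

{"fn": "carry_out", "kwargs": {
  "targets": [
    [0,0,0,-4.7,-1],
    [0.57,-4.33,0,0,-1],
    [0.57,-4.33,0,0,-1],
    [0.57,-4.33,0,0,-1],
    [0.57,-4.33,0,0,-1],
    [0.57,-4.33,0,0,-1],
    [0.57,-4.33,0,0,-1],
    [0.57,-4.33,0,0,-1],
    [0.57,-4.33,0,0,-1],
    [0.57,-4.33,0,0,-1],
    [0,0,2,0,-1],
    [0,0,2,0,-1]
  ]
}}

```text
t: 21.9
eef_pos: [0.4597, 0.0261, 0.1007]
tool_rot: [-0.0, 0.998, 0.061, -0.001]
contact_force: [-0.0, -0.9, -0.1]
gripper_width: 0.289
grasp_force: 29.7
```

{"fn": "carry_out", "kwargs": {
  "targets": [
    [0,0,1,0,-1],
    [0,0,0,0,-1],
    [0,0,0,0,-1]
  ]
}}

```text
t: 22.2
eef_pos: [0.4603, 0.024, 0.0917]
tool_rot: [0.0, 0.998, 0.059, -0.001]
contact_force: [0.1, -0.1, 0.1]
gripper_width: 0.297
grasp_force: 29.7
```

Run:
```python
from h import *
go(.4617,.0238,.061,6.75)
```

```text
t22.2 now [0.4603 0.024  0.0917] psi 6.8 | turn 0.0 shift x 0.14 y 0.04 z 3.07 w0.30 q7 -1.74
```

{"fn": "carry_out", "kwargs": {
  "targets": [
    [0.15,0,1.5,0,-1],
    [0,0,1,0,-1],
    [0,0,0.5,0,-1],
    [0,0,0.1,0,-1],
    [0,0,0,0,-1],
    [0,0,0,0,-0.05],
    [0,0,0,0,-0.05],
    [0,0,0,0,-0.05],
    [0,0,-2,0,-0.05],
    [0,0,-4,0,-0.05],
    [0,0,-4,0,-0.05]
  ]
}}

```text
t: 23.3
eef_pos: [0.4613, 0.0245, 0.1618]
tool_rot: [-0.0, 0.998, 0.06, -0.001]
contact_force: [0.8, 0.7, -0.2]
gripper_width: 0.473
grasp_force: 0.0
```

{"fn": "carry_out", "kwargs": {
  "targets": [
    [0,4.6,0,0,0.1],
    [0,4.6,0,0,0.1],
    [0,4.6,0,0,0.1],
    [0,4.6,0,0,0.1],
    [0,4.6,0,0,0.1],
    [0,4.6,0,0,0.1],
    [0,4.6,0,0,0.1],
    [0,4.6,0,0,0.1],
    [0,0,0,-6,0.1],
    [0,0,0,-6,0.1],
    [0,0,0,0,0.1],
    [0,0,0,0,0.1]
  ]
}}

```text
t: 24.5
eef_pos: [0.5056, -0.3407, 0.1609]
tool_rot: [-0.0, 0.987, 0.162, 0.0]
contact_force: [0.5, -0.8, -0.6]
gripper_width: 0.552
grasp_force: 0.0
```

Run:
```python
from h import *
t=imaging.read_camera('top');cv2.imwrite("t10.png",t[:,:,::-1])
print(slides(t,0.015,(370,188,447,260)));onstage(t)
crop(t,230,140,220,124,3.6,"pics/c10.png")
go(.5417,-.3632,.035,18.6)
```

```text
[]
stage blob imager xy -85.3 27.2 size (77.3, 34.0) yaw rel 0.2
stage blob imager xy -85.7 -80.0 size (77.2, 33.5) yaw rel -0.7
t24.6 now [ 0.5057 -0.3406  0.161 ] psi 18.7 | turn 0.1 shift x 2.69 y 3.29 z 12.60 w0.55 q7 -0.79
```

View pics/c10.png

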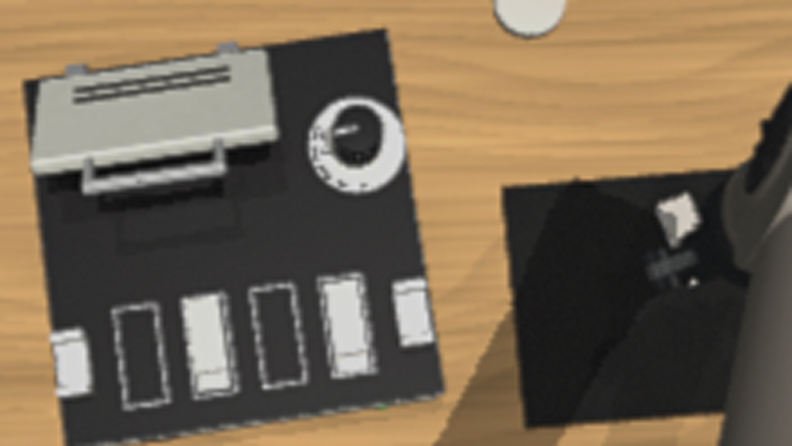

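The picture shows slides inside the outlines at (208,342) and (347,325), and the third slide still on the mat at (680,215).

{"fn": "carry_out", "kwargs": {
  "targets": [
    [1.35,1.65,3,0,0.1],
    [1.35,1.65,3,0,0.1],
    [0,0,3.5,0,0.1],
    [0,0,2.5,0,0.1],
    [0,0,0,0,0.1],
    [0,0,0,0,0.1],
    [0,0,0,0,0.1]
  ]
}}

```text
t: 25.25
eef_pos: [0.5431, -0.364, 0.0429]
tool_rot: [0.001, 0.987, 0.163, 0.001]
contact_force: [0.5, 0.2, -0.9]
gripper_width: 0.553
grasp_force: 0.0
```

Run:
```python
from h import *
go(.5417,-.3632,.004,18.6)
```

```text
t25.2 now [ 0.5431 -0.364   0.0429] psi 18.8 | turn 0.2 shift x -0.11 y -0.12 z 3.89 w0.55 q7 -0.80
```

{"fn": "carry_out", "kwargs": {
  "targets": [
    [-0.1,-0.1,2,0.2,0.1],
    [0,0,1.4,0,0.1],
    [0,0,0.5,0,0.1],
    [0,0,0,0,0.1],
    [0,0,0,0,-1],
    [0,0,0,0,-1],
    [0,0,0,0,-1],
    [0,0,0,0,-1],
    [0,0,0,0,-1],
    [0,0,0,0,-1]
  ],
  "force": 30
}}

```text
t: 26.25
eef_pos: [0.5415, -0.3633, 0.0031]
tool_rot: [0.001, 0.987, 0.162, 0.001]
contact_force: [-0.3, 0.5, 6.7]
gripper_width: 0.297
grasp_force: 32.3
```

{"fn": "carry_out", "kwargs": {
  "targets": [
    [0,0,-1,0,-1],
    [0,0,-3,0,-1],
    [0,0,-5,0,-1],
    [0,0,-5,0,-1],
    [0,0,0,6,-1],
    [0,0,0,6,-1],
    [0,0,0,0,-1],
    [0,0,0,0,-1]
  ]
}}

```text
t: 27.05
eef_pos: [0.5403, -0.3626, 0.1419]
tool_rot: [-0.0, 0.998, 0.059, -0.0]
contact_force: [-0.2, 0.3, -0.7]
gripper_width: 0.292
grasp_force: 29.6
```

Run:
```python
from h import *
go(.4554,.0775,.12,6.75)
t=imaging.read_camera('top');onstage(t);print(slides(t,0.011,(172,180,204,290)))
```

```text
t27.1 now [ 0.5403 -0.3626  0.1419] psi 6.8 | turn 0.0 shift x -3.26 y -44.70 z 2.19 w0.29 q7 -0.97
stage blob imager xy -85.6 27.4 size (77.7, 34.5) yaw rel 0.2
stage blob imager xy -85.5 -80.5 size (77.7, 34.8) yaw rel -0.5
[(481.9, 331.2, 299.2, 26.1, -1.0)]
```

{"fn": "carry_out", "kwargs": {
  "targets": [
    [-0.32,-4.47,0,0,-1],
    [-0.32,-4.47,0,0,-1],
    [-0.32,-4.47,0,0,-1],
    [-0.32,-4.47,0,0,-1],
    [-0.32,-4.47,0,0,-1],
    [-0.32,-4.47,0,0,-1],
    [-0.32,-4.47,0,0,-1],
    [-0.32,-4.47,0,0,-1],
    [-0.32,-4.47,0,0,-1],
    [-0.32,-4.47,0,0,-1],
    [0,0,2,0,-1],
    [0,0,2,0,-1]
  ]
}}

```text
t: 28.3
eef_pos: [0.4576, 0.0796, 0.1019]
tool_rot: [-0.0, 0.998, 0.061, 0.001]
contact_force: [0.1, -0.2, -0.0]
gripper_width: 0.296
grasp_force: 29.7
```

{"fn": "carry_out", "kwargs": {
  "targets": [
    [0,0,1,0,-1],
    [0,0,0,0,-1],
    [0,0,0,0,-1]
  ]
}}

```text
t: 28.6
eef_pos: [0.4576, 0.0773, 0.0921]
tool_rot: [0.0, 0.998, 0.058, -0.0]
contact_force: [-0.4, -0.7, 0.2]
gripper_width: 0.294
grasp_force: 29.7
```

Run:
```python
from h import *
go(.4554,.0775,.061,6.75)
```

```text
t28.6 now [0.4576 0.0773 0.0921] psi 6.6 | turn -0.1 shift x -0.22 y -0.05 z 3.11 w0.29 q7 -1.86
```

{"fn": "carry_out", "kwargs": {
  "targets": [
    [-0.2,0,1.5,0,-1],
    [0,0,1,0,-1],
    [0,0,0.5,0,-1],
    [0,0,0.1,0,-1],
    [0,0,0,0,-1],
    [0,0,0,0,-0.1],
    [0,0,0,0,-0.1],
    [0,0,0,0,-0.1],
    [0,0,-2,0,-0.1],
    [0,0,-4,0,-0.1],
    [0,0,-4,0,-0.1]
  ]
}}

```text
t: 29.7
eef_pos: [0.4546, 0.0772, 0.1618]
tool_rot: [0.0, 0.998, 0.058, -0.001]
contact_force: [1.0, 0.5, 0.4]
gripper_width: 0.452
grasp_force: 0.0
```

{"fn": "carry_out", "kwargs": {
  "targets": [
    [0,-4.5,0,0,0.2],
    [0,-4.5,0,0,0.2],
    [0,-4.5,0,0,0.2],
    [0,-4.5,0,0,0.2],
    [0,-4.5,0,0,0.2],
    [0,0,0,7.6,0.2],
    [0,0,0,0,0.2],
    [0,0,0,0,0.2]
  ]
}}

```text
t: 30.5
eef_pos: [0.4296, 0.2998, 0.1607]
tool_rot: [0.001, 1.0, -0.008, -0.0]
contact_force: [-0.7, -0.2, -0.5]
gripper_width: 0.602
grasp_force: 0.0
```

Run:
```python
from h import *
t=imaging.read_camera('top');onstage(t);print(slides(t,0.011,(172,180,204,290)),slides(t,0.015,(370,188,447,260)))
crop(t,170,165,220,124,3.6,"pics/c11.png")
go(.4819,.3313,.05,-1)
```

```text
stage blob imager xy -85.6 80.9 size (78.0, 34.5) yaw rel 0.2
stage blob imager xy -85.3 27.2 size (77.3, 34.0) yaw rel 0.2
stage blob imager xy -85.7 -80.0 size (77.3, 33.3) yaw rel -0.2
[(377.9, 333.0, 91.4, 25.8, -0.7), (568.3, 329.8, 126.4, 25.9, -1.0)] []
t30.6 now [0.4297 0.2995 0.1608] psi -0.9 | turn 0.1 shift x 5.16 y -3.27 z 11.08 w0.60 q7 -2.42
```

View pics/c11.png

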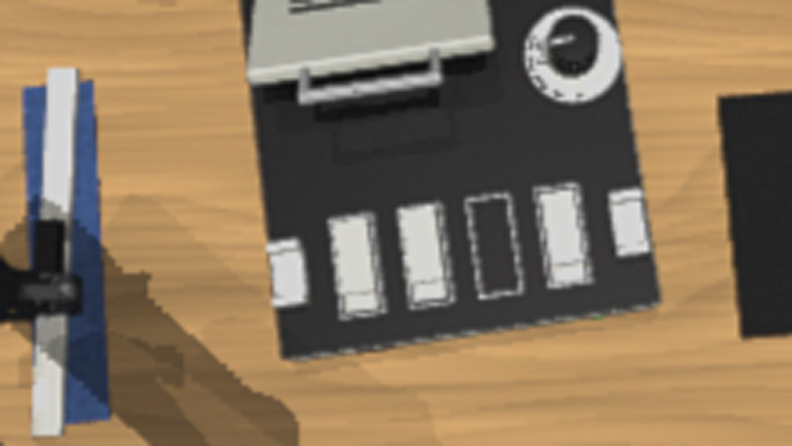

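All three slides sit in their outlines (crop pixels (357,265), (427,253) and (564,235)). The bar is undisturbed at (50,250).

Run:
```python
from h import *
for u,v in ((49,292),(89,292),(69,257),(69,329)): print(at("top",170+u/5-.4,175+v/5-.4,.033).round(4))
t=cv2.imread("top8.png");b=t[215:255,176:194].max(2)<60
ys,xs=np.nonzero(b);print(at("top",176+xs.mean(),215+ys.mean(),.03).round(4),len(xs),xs.min()+176,xs.max()+176,ys.min()+215,ys.max()+215)
go(.4818,.3315,.045,-1)
```

```text
[0.48   0.3393 0.033 ]
[0.4794 0.3162 0.033 ]
[0.4999 0.3284 0.033 ]
[0.4584 0.3271 0.033 ]
[0.4802 0.3292 0.03  ] 100 180 187 226 240
t30.6 now [0.4297 0.2995 0.1608] psi -0.9 | turn 0.1 shift x 5.15 y -3.29 z 11.58 w0.60 q7 -2.42
```

{"fn": "carry_out", "kwargs": {
  "targets": [
    [2.55,-1.55,3,0,0.2],
    [2.55,-1.55,3,0,0.2],
    [0,0,3,0,0.2],
    [0,0,2,0,0.2],
    [0,0,0,0,0.2],
    [0,0,0,0,0.2],
    [0,0,0,0,0.2]
  ]
}}

```text
t: 31.25
eef_pos: [0.482, 0.331, 0.0524]
tool_rot: [-0.001, 1.0, -0.009, 0.001]
contact_force: [0.6, -0.3, 0.4]
gripper_width: 0.6
grasp_force: 0.0
```

Run:
```python
from h import *
go(.4812,.330,.0135,-1)
```

```text
t31.2 now [0.482  0.331  0.0524] psi -1.0 | turn -0.0 shift x -0.08 y 0.10 z 3.89 w0.60 q7 -2.46
```

{"fn": "carry_out", "kwargs": {
  "targets": [
    [-0.1,0.1,2,0,0.2],
    [0,0,1.4,0,0.2],
    [0,0,0.5,0,0.2],
    [0,0,0,0,0.2],
    [0,0,0,0,-1],
    [0,0,0,0,-1],
    [0,0,0,0,-1],
    [0,0,0,0,-1],
    [0,0,0,0,-1],
    [0,0,0,0,-1],
    [0,0,0,0,-1]
  ],
  "force": 70
}}

```text
t: 32.35
eef_pos: [0.4805, 0.3304, 0.0128]
tool_rot: [-0.0, 1.0, -0.009, 0.001]
contact_force: [-0.6, -0.5, 5.8]
gripper_width: 0.22
grasp_force: 70.0
```

{"fn": "carry_out", "kwargs": {
  "targets": [
    [0,0,-1,0,-1],
    [0,0,-3,0,-1],
    [0,0,-5,0,-1],
    [0,0,-5,0,-1],
    [0,0,-4,0,-1],
    [0,0,0,0,-1],
    [0,0,0,0,-1]
  ]
}}

```text
t: 33.05
eef_pos: [0.4801, 0.3299, 0.1929]
tool_rot: [-0.0, 1.0, -0.009, 0.001]
contact_force: [0.3, -1.1, -3.0]
gripper_width: 0.218
grasp_force: 68.9
```

Run:
```python
from h import *
go(.4649,-.003,.2,96.75)
t=imaging.read_camera('top');print(slides(t,0.011+.18,(100,150,230,310)));onstage(t)
```

```text
t33.0 now [0.4801 0.3299 0.1929] psi -1.0 | turn -97.7 shift x -32.88 y -5.42 z -0.71 w0.22 q7 -2.40
[(390.3, 331.4, 69.6, 22.4, 2.4), (568.9, 328.8, 124.3, 25.9, -0.9), (663.6, 225.9, 64.7, 29.3, 88.3)]
stage blob imager xy -85.6 80.9 size (78.0, 34.5) yaw rel 0.2
stage blob imager xy -85.6 27.4 size (77.7, 34.5) yaw rel 0.2
stage blob imager xy -85.5 -80.5 size (77.7, 34.8) yaw rel -0.5
```

{"fn": "carry_out", "kwargs": {
  "targets": [
    [0,0,0,-4,-1],
    [0,0,0,-8.5,-1],
    [0,0,0,-8.5,-1],
    [0,0,0,-8.5,-1],
    [0,0,0,-8.5,-1],
    [0,0,0,-8.5,-1],
    [0,0,0,-8.5,-1],
    [0,0,0,-8.5,-1],
    [0,0,0,-8.5,-1],
    [0,0,0,-8.5,-1],
    [0,0,0,-8.5,-1],
    [0,0,0,-8.5,-1]
  ]
}}

```text
t: 34.3
eef_pos: [0.4787, 0.3289, 0.1894]
tool_rot: [-0.001, 0.663, 0.748, -0.002]
contact_force: [0.2, -0.4, -1.2]
gripper_width: 0.217
grasp_force: 68.9
```

{"fn": "carry_out", "kwargs": {
  "targets": [
    [-2,-0.33,0,-0.2,-1],
    [-3.5,-0.58,0,0,-1],
    [-3.5,-0.58,0,0,-1],
    [-3.5,-0.58,0,0,-1],
    [-3.5,-0.58,0,0,-1],
    [-3.5,-0.58,0,0,-1],
    [-3.5,-0.58,0,0,-1],
    [-3.5,-0.58,0,0,-1],
    [-3.5,-0.58,0,0,-1],
    [-2.5,-0.4,0,0,-1],
    [0,0,0,0,-1],
    [0,0,0,0,-1]
  ]
}}

```text
t: 35.5
eef_pos: [0.4634, 0.0006, 0.1905]
tool_rot: [-0.001, 0.665, 0.747, -0.001]
contact_force: [0.1, 1.0, -2.4]
gripper_width: 0.221
grasp_force: 68.9
```

```bash
cat > b.py <<'E'
from h import *
P=(.54928844,.00701578,.117793);c,sn=np.cos(P[2]),np.sin(P[2])
def barends(z):
    o=bot.get_obs();t=imaging.read_camera("top");cv2.imwrite("tb.png",t[:,:,::-1])
    m=(t.min(2)>120)&(t.max(2).astype(int)-t.min(2)<40)
    for s in(1,-1):
        e=o["eef_pos"][:2]+s*.105*np.array([-sn,c])
        u=proj("top",(*e,z)).round().astype(int)
        mm=np.zeros_like(m);mm[max(u[1]-25,0):u[1]+25,max(u[0]-35,0):u[0]+35]=1
        n,l,st,ce=cv2.connectedComponentsWithStats((m&mm).astype('uint8'))
        k=l[u[1],u[0]];print("label",k,st[k].tolist())
        ys,xs=np.nonzero(l==k)
        W=np.array([at("top",x,y,z)[:2] for x,y in zip(xs,ys)])-P[:2]
        L=np.c_[c*W[:,0]+sn*W[:,1],-sn*W[:,0]+c*W[:,1]]*1000
        print("end",s,"imager y extents",L[:,1].min().round(1),L[:,1].max().round(1),"x mean",L[:,0].mean().round(1), "x near tip",L[abs(L[:,1]-(s*132))<12,0].mean().round(1))
    d=o["eef_pos"][:2]-P[:2];print("tcp imager",(c*d[0]+sn*d[1]).round(4),(-sn*d[0]+c*d[1]).round(4))
E
python3 - <<'E'
from b import *
go(.4649,-.003,.12,96.75)
print(bot.get_obs()["tool_rot"])
barends(bot.get_obs()["eef_pos"][2]-.002)
E
```

```text
t35.5 now [0.4634 0.0006 0.1905] psi 96.6 | turn -0.1 shift x -0.37 y 0.11 z 7.05 w0.22 q7 -0.16
[-0.00130265  0.66502595  0.74681862 -0.00085641]
label 2 [233, 231, 29, 19, 348]
end 1 imager y extents 82.9 154.3 x mean -89.7 x near tip -88.2
label 2 [310, 216, 43, 29, 667]
end -1 imager y extents -145.8 -38.7 x mean -92.5 x near tip -92.3
tcp imager -0.0861 0.0037
```

{"fn": "carry_out", "kwargs": {
  "targets": [
    [-0.42,0.11,2,-0.1,-1],
    [0,0,3,0,-1],
    [0,0,2.5,0,-1],
    [0,0,0,0,-1],
    [0,0,0,0,-1],
    [0,0,0,0,-1]
  ]
}}

```text
t: 36.15
eef_pos: [0.4671, -0.0023, 0.118]
tool_rot: [0.001, 0.663, 0.748, 0.001]
contact_force: [0.7, 0.6, -1.1]
gripper_width: 0.216
grasp_force: 68.8
```

Run:
```python
from b import *
go(.4649,-.003,.086,96.75)
barends(bot.get_obs()["eef_pos"][2]-.002)
t=cv2.imread("tb.png")[:,:,::-1];s=imaging.read_camera("scene")
a=cv2.resize(t[200:270,240:370],(800,430),interpolation=cv2.INTER_CUBIC)[:300]
b=cv2.resize(s[120:250,300:460],None,fx=2.3,fy=2.3,interpolation=cv2.INTER_CUBIC)
b=np.pad(b[:299],((0,max(0,299-b.shape[0])),(0,800-b.shape[1]),(0,0)))
cv2.imwrite("pics/c12.png",np.vstack([a,b])[:600,:,::-1])
```

```text
t36.1 now [ 0.4671 -0.0023  0.118 ] psi 96.9 | turn 0.1 shift x -0.04 y -0.23 z 3.20 w0.22 q7 -0.24
label 1 [240, 231, 29, 21, 355]
end 1 imager y extents 74.3 151.0 x mean -87.1 x near tip -86.3
label 2 [314, 216, 38, 29, 620]
end -1 imager y extents -149.2 -48.1 x mean -87.3 x near tip -86.1
tcp imager -0.0827 0.0004
```

View pics/c12.png

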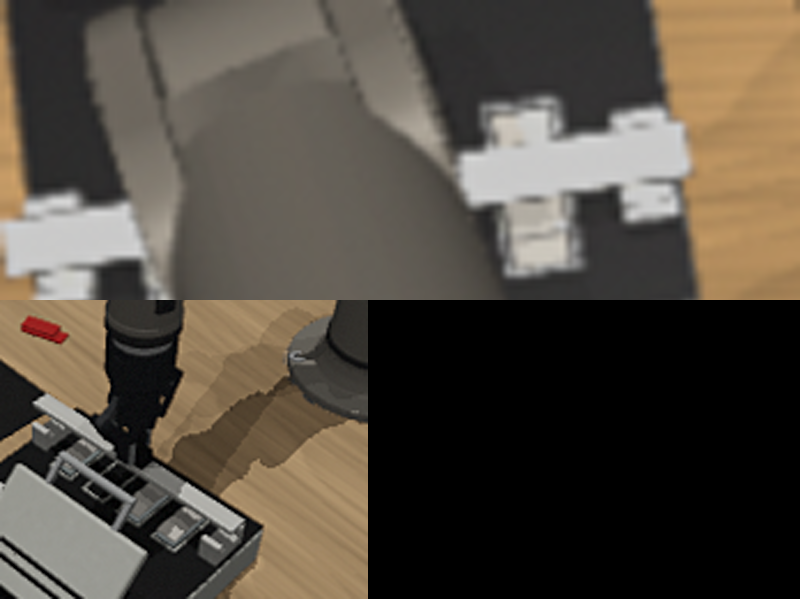

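The bar lies parallel above both supports, at crop pixels (650,160) and (60,245), with the lid faces below it. Lowering now, with a 2 mm correction toward the robot.

{"fn": "carry_out", "kwargs": {
  "targets": [
    [-0.08,-0.22,0.5,0,-1],
    [0,0,0.5,0,-1],
    [0,0,0,0,-1],
    [0,0,0,0,-1],
    [0,0,0,0,-1]
  ]
}}

```text
t: 36.75
eef_pos: [0.4641, -0.0042, 0.1069]
tool_rot: [0.0, 0.664, 0.748, 0.0]
contact_force: [-0.0, -0.1, -1.4]
gripper_width: 0.218
grasp_force: 68.8
```

Run:
```python
from b import *
go(.4649,-.003,.086,96.75)
barends(bot.get_obs()["eef_pos"][2]-.002)
```

```text
t36.8 now [ 0.4641 -0.0042  0.1069] psi 96.8 | turn 0.1 shift x 0.11 y 0.09 z 2.09 w0.22 q7 -0.25
label 1 [242, 231, 28, 22, 364]
end 1 imager y extents 73.7 149.3 x mean -89.1 x near tip -86.0
label 2 [315, 216, 38, 29, 615]
end -1 imager y extents -150.6 -50.3 x mean -87.3 x near tip -85.7
tcp imager -0.0859 -0.0011
```

{"fn": "carry_out", "kwargs": {
  "targets": [
    [0.08,0.08,0.5,0,-1],
    [0,0,0.5,0,-1],
    [0,0,0.4,0,-1],
    [0,0,0.3,0,-1],
    [0,0,0.2,0,-1],
    [0,0,0.2,0,-1],
    [0,0,0,0,-1],
    [0,0,0,0,-1]
  ]
}}

```text
t: 37.6
eef_pos: [0.4649, -0.0033, 0.0859]
tool_rot: [0.0, 0.664, 0.748, 0.0]
contact_force: [0.8, 0.1, -1.7]
gripper_width: 0.216
grasp_force: 69.1
```

Run:
```python
from b import *
go(.4649,-.003,.086,96.75)
print(bot.get_obs()["contact_force"])
barends(.084)
```

```text
t37.6 now [ 0.4649 -0.0033  0.0859] psi 96.8 | turn 0.1 shift x 0.03 y 0.01 z -0.01 w0.22 q7 -0.28
[ 0.78111831  0.14057063 -1.71006599]
label 1 [243, 231, 29, 22, 381]
end 1 imager y extents 73.4 150.2 x mean -88.1 x near tip -84.5
label 2 [315, 216, 37, 29, 604]
end -1 imager y extents -149.2 -50.5 x mean -85.8 x near tip -83.9
tcp imager -0.085 -0.0003
```

{"fn": "carry_out", "kwargs": {
  "targets": [
    [0,0,0.1,0,-1],
    [0,0,0,0,-1],
    [0,0,0,0,-0.2],
    [0,0,0,0,-0.2],
    [0,0,0,0,-0.2],
    [0,0,-1,0,-0.2],
    [0,0,-3,0,-0.2],
    [0,0,-5,0,-0.2],
    [0,0,-5,0,-0.2],
    [0,0,-2,0,-0.2]
  ]
}}

```text
t: 38.65
eef_pos: [0.4668, -0.0026, 0.2502]
tool_rot: [0.003, 0.664, 0.748, 0.002]
contact_force: [0.2, 0.4, 0.3]
gripper_width: 0.396
grasp_force: 0.0
```

{"fn": "carry_out", "kwargs": {
  "targets": [
    [-4.8,0,0,0,0],
    [-4.8,0,0,0,0],
    [-4.8,0,0,0,0],
    [-4.8,0,0,0,0],
    [-4.8,0,0,0,0],
    [-4.8,0,0,0,0],
    [-4.8,0,0,0,0],
    [-4.8,0,0,0,0],
    [0,0,0,0,0],
    [0,0,0,0,0]
  ]
}}

```text
t: 39.65
eef_pos: [0.5098, -0.3855, 0.2449]
tool_rot: [-0.0, 0.665, 0.747, 0.0]
contact_force: [-0.5, 1.2, 0.1]
gripper_width: 0.503
grasp_force: 0.0
```

Run:
```python
from b import *
t=imaging.read_camera("top");s=imaging.read_camera("scene")
a=cv2.resize(t[145:265,225:370],None,fx=2.75,fy=2.75,interpolation=cv2.INTER_CUBIC)
b=cv2.resize(s[130:270,255:400],(399,385),interpolation=cv2.INTER_CUBIC)
h=max(a.shape[0],b.shape[0]);f=lambda q:np.pad(q,((0,h-q.shape[0]),(0,0),(0,0)))
im=np.hstack([f(a),f(b)])
cv2.imwrite("pics/c13.png",cv2.resize(im,(800,int(h*800/im.shape[1])))[:,:,::-1])
# bar extents at z=.084
for s_ in (1,-1):
    pass
x0,y0,x1,y1=225,200,370,262
m=((t[y0:y1,x0:x1].min(2)>150)).astype('uint8')
ys,xs=np.nonzero(m);W=np.array([at("top",x+x0,y+y0,.084)[:2] for x,y in zip(xs,ys)])-P[:2]
L=np.c_[c*W[:,0]+sn*W[:,1],-sn*W[:,0]+c*W[:,1]]*1000
g=L[(abs(L[:,0]+85)<30)]
print("y ext",g[:,1].min().round(1),g[:,1].max().round(1))
for y in (145,55,0,-30,-110,-147):
    q=g[abs(g[:,1]-y)<3,0]
    if len(q): print(y,q.min().round(1),q.max().round(1),np.median(q).round(1))
print(bot.get_obs()["t"])
```

```text
y ext -148.7 150.2
145 -106.6 -62.3 -86.8
55 -94.9 -75.0 -84.0
-30 -96.3 -73.7 -85.0
-110 -94.2 -74.4 -85.3
-147 -93.9 -74.1 -82.7
39.75
```

View pics/c13.png

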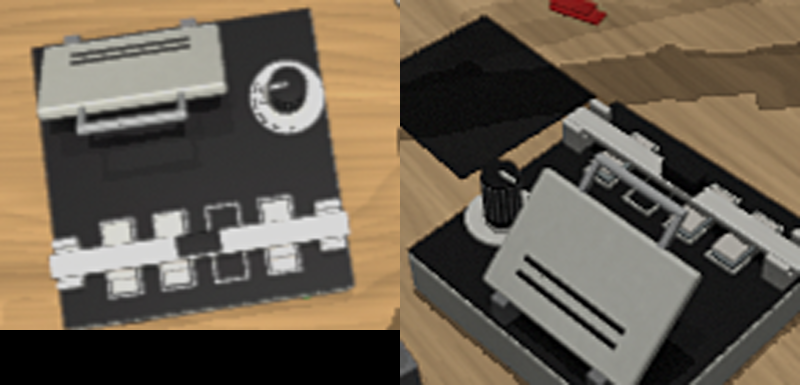

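Bar seated and centred (ends at −148.7 and +150.2 mm). All three slides are in their outlines, the pointer is at four dots and the lamp is at about 45°.

```bash
python3 -c "
from station import bot
print(bot.hand_in())"
```

```text
the job is handed in; nothing more can be done
None
```

I handed the job in at about 40 s: all three slides are in their places, the bar is seated and centred in both notches, the sleeve pointer reads about 1.5 rad (four dots), and the lamp stands at about 0.78 rad (45°). The hand-in gave no verdict.

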